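# Scan a coated sample tin and take a coating reading on its lid

### The job

Log a coating reading on the blue sample tin. First turn the tin, where it stands, until its white barcode label faces the scanner's dark red window, and let go of it. Then take the orange coating gauge out of its sloping stand and set its tip on the red spot on the tin's lid, with the gauge upright and pressed gently so that its sprung tip goes about halfway in; finish while holding it there, the tin still facing the scanner, and leave the other things on the bench alone.

Things in the scene. Friction and masses are not known exactly. Their poses are not given: they have to be found in the camera images.
- tin: Loose blue cylindrical tin, aluminium lid, diameter 56, height 70, about 0.3 kg; stands 60 to 90 mm in front of the scanner's window. Origin: centre of its underside; z up; +x points out through the middle of the white barcode label on its side (27 wide, 40 high). The label starts turned 0.7 to 2.2 rad from the scanner, counterclockwise from above.
- tin_spot (a point): Centre of the red test spot, a disc of diameter 14, on the flat top of the tin's lid: 14 mm from the lid's centre straight towards the label side (tin frame +x), 70 mm above the bench.
- scanner: Fixed grey label scanner block, 66x96x75. Origin: centre of its underside, z up; the dark red window is in its -x face, which looks towards the tin and roughly towards the robot.
- scanner_window (a point): Centre of the scanner's window, 32 mm from the block's axis on its -x face, 41 mm above the bench.
- stand: Fixed gauge stand on a black foot 84x74, highest point about 74 mm. Origin: centre of its underside, z up. Its sloping aluminium top (60x60), tilted 0.35 rad from level to face the stand's -x (roughly the robot), has a round socket, diameter 18, in which the gauge's nose stands.
- stand_socket (a point): Mouth of the socket: centre of the stand's sloping top face, 63 mm above the bench.
- gauge: Loose orange gauge, 0.11 kg, starts in the stand leaning 0.35 rad, top towards the robot. Origin: lower end of its steel nose, on the long axis; z along the gauge to its top. Nose: diameter 14, z 0 to 30, in the socket. Grip part: square 26x26, z 30 (shoulder, on the stand's top) to 115, flat sides across x and y; display on the -x side. Draw it out at least 40 mm along its own axis.
- gauge_tip (a point): Rounded end of the sprung tip (diameter 6), on the gauge's axis, 10 mm below the nose when not pressed; moves into the nose as it is pressed.
- plunger_rod (a joint): How far the sprung tip is pressed into the gauge, m: 0 fully out, 0.010 fully in (end stop). Spring: 0.4 N to start, 400 N/m; halfway is about 2.4 N.
- screwdriver_0: Loose bystander, leave alone: red-handled screwdriver, 27x212x25, lying, left of the work.
- tape_measure_0: Loose bystander, leave alone: orange tape measure, 36x78x64, standing on its edge, right of the work.
- glue_bottle_0: Loose bystander, leave alone: brown glue bottle with a red spout, diameter 47, 168 tall, right of the work.
- marker_pen: Loose bystander, leave alone: blue marker pen, 17x130x17, lying near the front edge of the bench.
- brass_nipple: Loose bystander, leave alone: brass hex nipple, 26x30x41, standing, at the back left.

How it is judged:
By the outcome, as a careful person would: the job done as asked, in the order asked, and still so for the second after the job is handed in, while the arm keeps its last pose, push and grip.
It also fails if it takes over 56 s, if anything falls off the work surface, if the arm or the gripper's body presses on something with over 40 N, if the wrist force passes 120 N, or if a joint passes its speed limit or range.

### The arm

A 6-joint arm with a two-finger parallel gripper is mounted at the origin on a cart in front of the work surface, level with it; the furniture and walls round the work are solid. World frame = base frame: x ahead of the robot, y to its left, z up, the work surface at z = 0. Lengths are in mm, angles in rad, forces in N, time in s.
With the tool pointing down it reaches from about 225 to 875 mm from the base axis. Payload 3.4 kg.
Tool frame: the origin (TCP) lies on the centre line of the jaws, within the pads' length; the fingertips stand 22 mm ahead of it and the grasp point (between the pads) lies 3 mm ahead of it; z points along the fingers, y is the line along which they close (so a half turn about z gives the same grasp; the last joint's range is limited). The gripper opens to 85 mm and grips with 20 to 120 N. Pads are 22 mm wide; open, the fingers measure 114 mm over their backs; the gripper's body (76 mm by 85 mm) begins 54 mm behind the grasp point. The pads swing forward as they close: fully open they stand 13 mm farther back than shut.
Start: joints at [1.085, 0.276, 1.505, -0, 1.361, -0.121], TCP at [205.158, 537.192, 215.928] pointing down, gripper open.
Joint ranges: [-2.89, 2.89], [-0.75, 2.08], [0.22, 2.7], [-1.18, 4.32], [0.11, 2.71], [-2.7, 2.7]. Speed limits (rad/s): [2.57, 2.57, 3.14, 3.14, 3.14, 3.14].

### API

Orientations are given as a rotation vector (axis times angle).
In Python, from cell import readout, eyes, sign_off gives the robot as it stands.
- The arm moves only by the tool move_arm, never from a script. Its argument "motion" is a list of rows, each a list of 2 entries, a list of its own where there are three numbers: the shift along the tool's x, y, z as a fraction of full scale, then the turn, a rotation vector about the tool's x, y, z as a fraction of full scale. A call has 1 to 8 rows; each row shifts and turns the commanded pose from where the row before left it, along the tool's axes as they then stand; what a row does not reach is not made up. Full scale, the value 1, is 2.5 cm for a shift and 6 degrees for a turn. A row lasts 1/10 s, in which the tool goes at most 50 mm and 8.59 degrees, less where a joint would pass 70% of its speed; a pose out of reach is approached as far as the arm can. A call with a number of a shift or a turn outside -1 to 1 is refused whole. A call with a gripper value outside its range is refused whole. "gripper" is the opening, from -1 (shut) to 1 (fully open), set as the call begins (left out, the last holds). The fingers move at their own pace and stop on an object; the grip force is fixed at half the most. Time passes only in rows, so rows that do not move let the fingers close. It gives the time, the measured TCP pose, the force, the opening and the grip force at its end, in the units of the state.
- readout.state(): the state, without advancing time (a new reading comes with each control period).
- eyes.snapshot(name): name is "scene" or "top" or "wrist"; returns (picture, depth): 400x640x3 uint8, red, green, blue; 400x640 float32, mm along the optical axis (not along the pixel's ray), 0 where there is no reading.
- eyes.get_calibration(name): a dict with "camera_matrix" (3x3 intrinsics, pixels), "R" (3x3) and "t" (3): a world point X has camera coordinates R X + t. Camera axes: x right, y down, z forward; pixel columns grow to the right and rows downward; lengths in mm; the calibration is good to about 2 mm. A picture is of the moment at which its call begins: read the wrist's pose just before it. get_calibration takes no time and is no camera call; for the wrist camera it gives the pose at the moment of the call.
- sign_off(): hands the job in; it is judged then, once.
The state is a dict: "time": time; "qpos": joint angles; "joint_vel": joint speeds; "effort": joint torques, N m; "ee_pos": TCP position; "eef_rot": TCP orientation; "ft_force": force on the tool from outside, world axes, zero at the start; "wrist_torque": the same for the moment, N m; "gripper_width": opening from 0.0 (shut) to 1.0 (fully open); "grip_force": force on a finger pad.
Only numpy, scipy, OpenCV 4.12 (cv2) and the standard library are available. Lean on these libraries where they do the work, as an engineer would, in place of code of your own. Each camera call takes 0.05 s, during which the arm holds its last target. There are 200 camera calls.

## Working session

There is one attempt and no reset: what is moved stays moved. The work goes in short steps, Python scripts to look and compute and a tool call to move; the robot and the scene stay as the last step left them, time stands still between calls to the robot, and variables do not carry over. Pictures are saved under pics/ and viewed, at most 10 in all, crops included, and the job is handed in when it is done.

Besides the shell and the picture viewer there is one more tool, called after "Call:" as name(argument=value, ...) on one line, values as JSON. move_arm: Moves the arm, as the interface text tells. Its arguments: {"type":"object","properties":{"motion":{"type":"array"},"gripper":{"type":"number"}},"required":["motion"]}

```bash
mkdir -p pics; ls; cat > h.py <<'E'
import numpy as np,cv2
from cell import readout,eyes,sign_off
from scipy.spatial.transform import Rotation as Ro
def cal(n):
    c=eyes.get_calibration(n);return np.array(c["camera_matrix"]),np.array(c["R"]),np.array(c["t"]).ravel()
def ray(c,uv,z):
    K,R,t=c;d=R.T@np.linalg.inv(K)@np.array([uv[0],uv[1],1.]);o=-R.T@t
    return o+d*(z-o[2])/d[2]
def proj(c,X):
    K,R,t=c;p=K@(R@np.array(X)+t);return p[:2]/p[2]
def cloud(c,dep):
    K,R,t=c;h,w=dep.shape;u,v=np.meshgrid(np.arange(w),np.arange(h))
    p=np.stack([(u-K[0,2])/K[0,0]*dep,(v-K[1,2])/K[1,1]*dep,dep],-1)
    return (p-t)@R
E
python3 - <<'E'
from h import *
print(readout.state())
for n in("scene","top"):
    p,d=eyes.snapshot(n);cv2.imwrite(f"pics/{n}0.png",p[:,:,::-1]);np.savez(f"{n}0.npz",p=p,d=d)
    c=cal(n);print(n,-c[1].T@c[2],c[0][0,0])
E
```

```text
pics
{'time': 0.0, 'qpos': array([ 1.08498684e+00,  2.76611975e-01,  1.50613321e+00,  6.83003507e-07,
        1.36070061e+00, -1.21009221e-01]), 'joint_vel': array([ 1.50919215e-03,  4.57006759e-05, -4.95881399e-04,  4.28945872e-04,
       -2.01922338e-03,  2.03781943e-03]), 'effort': array([ 1.22489717e-03, -4.16773117e+01, -2.45809346e+01, -3.91421836e-04,
        1.06375921e-02, -5.81654362e-06]), 'ee_pos': array([204.88692843, 536.66340287, 215.03002548]), 'eef_rot': array([-5.69754236e-01, -3.08893093e+00,  2.77714894e-03]), 'ft_force': array([-0.2791802 ,  0.36847745,  0.40520482]), 'wrist_torque': array([-0.02294994, -0.01589287, -0.06847087]), 'grip_force': 0.0, 'gripper_width': 1.0026393993265865}
scene [  -73.85990529 -1069.78969065   765.5824695 ] 491.978218213705
top [ 313.33402211  -16.94286577 1171.04474969] 451.75113613079924
```

View pics/scene0.png

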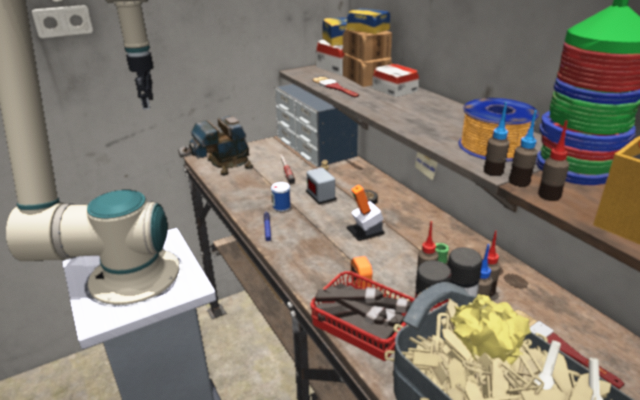

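View pics/top0.png

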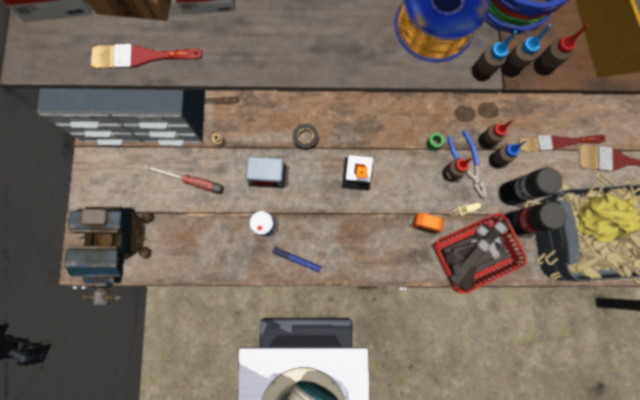

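The scene view shows the tin at (281,196), the scanner at (320,184) and the gauge in its stand at (365,208). In the top view the lid is at (261,223), the spot near (260,228), the scanner at (266,170) and the stand at (359,170). Next I'll measure roughly and then look closer with the wrist camera.

```bash
python3 - <<'E'
from h import *
z=np.load("top0.npz");p=z["p"];d=z["d"];c=cal("top")
X=cloud(c,d);hsv=cv2.cvtColor(p,cv2.COLOR_RGB2HSV)
def reg(m,box):
    k=np.zeros(m.shape,bool);a,b,e,f=box;k[b:f,a:e]=m[b:f,a:e];return k
def show(n,m,zz):
    v,u=np.nonzero(m);print(n,m.sum(),ray(c,(u.mean(),v.mean()),zz).round(1),np.median(X[m],0).round(1))
Z=X[...,2]
show("lid",reg((Z>58)&(Z<85),(240,200,285,245)),70)
show("spot",reg((hsv[...,1]>120)&((hsv[...,0]<8)|(hsv[...,0]>172)),(245,208,277,238)),70)
m=reg((Z>65)&(Z<85),(235,145,300,195));show("scan",m,75);print(cv2.minAreaRect(np.argwhere(m)[:,::-1].astype(np.float32)))
r=cv2.minAreaRect(np.argwhere(m)[:,::-1].astype(np.float32));print([ray(c,q,75)[:2].round(1) for q in cv2.boxPoints(r)])
m=reg((hsv[...,1]>140)&(hsv[...,0]<22)&(hsv[...,2]>120),(335,145,385,200));show("gauge",m,130)
m=reg((Z>30),(335,140,385,200));show("stand",m,63);print(Z[m].max())
print("depth bench",np.median(Z[230:250,360:400]))
# wrist cam relative to tool
s=readout.state();K,R,t=cal("wrist");Rt=Ro.from_rotvec(s["eef_rot"]).as_matrix()
print("tool R",Rt.round(3));print("cam pos in tool",(Rt.T@(-R.T@t-s["ee_pos"])).round(1));print((R@Rt).round(3),K.round(0))
a=p[130:260,220:400];cv2.imwrite("pics/c1.png",cv2.resize(a[:,:,::-1],None,fx=4,fy=4,interpolation=cv2.INTER_CUBIC))
E
```

```text
lid 403 [451.9 106.   70. ] [451.6 106.   69.6]
spot 10 [440.6 108.9  70. ] [440.4 109.   71.9]
scan 845 [585.7 100.5  75. ] [586.  100.3  74.8]
((263.93218994140625, 169.330810546875), (36.01234436035156, 24.20562744140625), 2.12109637260437)
[array([556.1, 145.2]), array([618.1, 144.9]), array([615.2,  54.9]), array([553.3,  56.1])]
gauge 125 [ 569.8 -134.4  130. ] [ 566.5 -133.8  142.6]
stand 607 [ 593.1 -135.7   63. ] [ 586.6 -130.7   69.4]
1171.0447496879447
depth bench 0.01485491318647073
tool R [[-0.934  0.357 -0.001]
 [ 0.357  0.934 -0.001]
 [ 0.    -0.002 -1.   ]]
cam pos in tool [  75.4   -0.7 -158.5]
[[ 0.001  1.    -0.   ]
 [-0.954  0.001 -0.3  ]
 [-0.3    0.     0.954]] [[309.   0. 320.]
 [  0. 309. 196.]
 [  0.   0.   1.]]
```

View pics/c1.png

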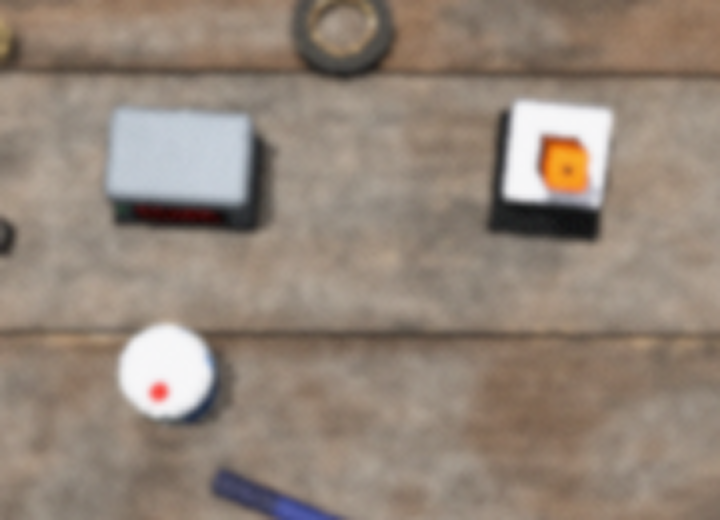

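The spot sits on the robot side of the lid. I'll move above the tin for a closer look with the wrist camera.

Call:
move_arm(motion=[[[-0.85,-0.7,0],[0,0,0]],[[-0.85,-0.7,0],[0,0,0]],[[-0.85,-0.7,0],[0,0,0]],[[-0.85,-0.7,0],[0,0,0]],[[-0.85,-0.7,0],[0,0,0]],[[-0.85,-0.7,0],[0,0,0]],[[-0.85,-0.7,0],[0,0,0]],[[-0.85,-0.7,0],[0,0,0]]], gripper=1)

```text
time: 0.9
ee_pos: [314.2, 344.6, 215.6]
eef_rot: [-0.569, -3.089, 0.001]
ft_force: [0.2, -0.8, 0.2]
gripper_width: 0.995
grip_force: 0.0
```

Call:
move_arm(motion=[[[-0.85,-0.7,0],[0,0,0]],[[-0.85,-0.7,0],[0,0,0]],[[-0.85,-0.7,0],[0,0,0]],[[-0.85,-0.7,0],[0,0,0]],[[-0.85,-0.7,0],[0,0,0]],[[-0.85,-0.7,0],[0,0,0]],[[-0.85,-0.7,0],[0,0,0]],[[-0.85,-0.7,0],[0,0,0]]])

```text
time: 1.7
ee_pos: [423.0, 153.2, 215.6]
eef_rot: [-0.57, -3.089, 0.0]
ft_force: [0.4, 0.8, 0.9]
gripper_width: 0.999
grip_force: 0.0
```

Call:
move_arm(motion=[[[-0.85,-0.7,0],[0,0,0]],[[-0.85,-0.7,0],[0,0,0]],[[0,0,0],[0,0,-1]],[[0,0,0],[0,0,-1]],[[0,0,0],[0,0,-1]],[[0,0,0],[0,0,0]],[[0,0,0],[0,0,0]]])

```text
time: 2.4
ee_pos: [449.9, 106.5, 215.7]
eef_rot: [-0.083, -3.14, -0.0]
ft_force: [-0.2, 0.6, -0.6]
gripper_width: 0.998
grip_force: 0.0
```

```bash
python3 - <<'E'
from h import *
s=readout.state();print(s["time"],s["ee_pos"],s["eef_rot"],s["qpos"])
c=cal("wrist");p,d=eyes.snapshot("wrist");np.savez("w1.npz",p=p,d=d,K=c[0],R=c[1],t=c[2])
cv2.imwrite("pics/w1.png",p[:,:,::-1])
E
```

```text
2.4 [449.87660391 106.45199095 215.66267031] [-8.28662424e-02 -3.13997237e+00 -5.15711719e-05] [ 8.15881763e-02  1.05301001e-01  1.72759857e+00  9.25888970e-05
  1.30921350e+00 -1.43646286e+00]
```

View pics/w1.png

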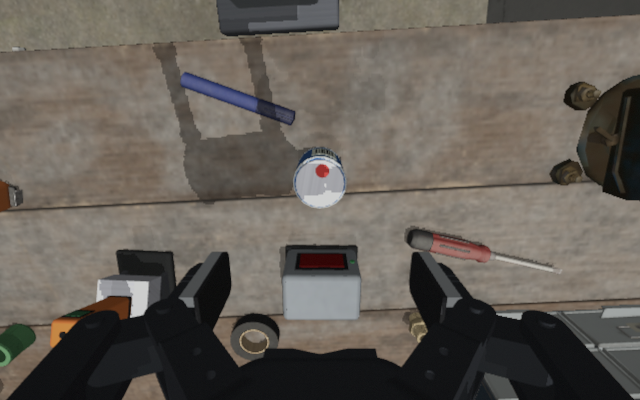

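The tin's lid is at (320,180) and the red spot at (322,170). A dark label edge shows at (325,152) on the robot side, the scanner window is at (322,261), and the stand is at (130,290). Now the precise measurements.

```bash
python3 - <<'E'
from h import *
z=np.load("w1.npz");p=z["p"];d=z["d"];c=(z["K"],z["R"],z["t"])
X=cloud(c,d);Z=X[...,2];hsv=cv2.cvtColor(p,cv2.COLOR_RGB2HSV).astype(int);H,S,V=hsv[...,0],hsv[...,1],hsv[...,2]
def box(m,a,b,e,f):
    k=np.zeros(m.shape,bool);k[b:f,a:e]=m[b:f,a:e];return k
m=box((Z>66)&(Z<75),280,140,360,220);P=X[m]
v,u=np.nonzero(m)
(ex,ey),ax,an=cv2.fitEllipse(max(cv2.findContours(m.astype(np.uint8),0,1)[0],key=len));lid=ray(c,(ex,ey),70)
print("lid",lid,m.sum(),ax,P.min(0),P.max(0),"Zmed",np.median(P[:,2]))
m=box((S>130)&((H<8)|(H>172)),295,150,350,210);v,u=np.nonzero(m);sp=ray(c,(u.mean(),v.mean()),70)
print("spot",sp,m.sum());dd=sp-lid;print("off",np.hypot(*dd[:2]),"ang",np.degrees(np.arctan2(dd[1],dd[0])))
# label: white pixels on side (z 5..64), vs blue
m=box((Z>8)&(Z<64),280,135,360,180);
print("sidepix",m.sum());
for q in np.argwhere(m)[::6]:
    x=X[tuple(q)];print(q[::-1],x.round(0),np.degrees(np.arctan2(x[1]-lid[1],x[0]-lid[0])).round(),p[tuple(q)],end=";")
print()
m=box((Z>70)&(Z<80),270,230,380,330)
r=cv2.minAreaRect(np.argwhere(m)[:,::-1].astype(np.float32));B=np.array([ray(c,q,75)[:2] for q in cv2.boxPoints(r)]);print("scan",B.round(1),B.mean(0),X[m].mean(0))
m=box((S>150)&((H<8)|(H>172)),285,245,360,275);v,u=np.nonzero(m);print("win",X[m].mean(0),m.sum())
for ww in (X[m],):
    q=np.polyfit(ww[:,1],ww[:,0],1);print("win slope x/y",q,"normal yaw",np.degrees(np.arctan(-q[0])))
cv2.imwrite("pics/w1c.png",cv2.resize(p[135:225,270:370,::-1],None,fx=6,fy=6,interpolation=cv2.INTER_CUBIC))
E
```

```text
lid [455.24011955 104.51864238  70.        ] 2117 (50.572086334228516, 52.10898971557617) [429.43542546  77.00907338  66.0071722 ] [483.94175592 131.20934816  73.24210507] Zmed 70.58242494143857
spot [442.99513505 108.03424276  70.        ] 127
off 12.739666060907057 ang 163.98094509243577
sidepix 298
[313 149] [430.  98.   9.] -166.0 [82 88 87];[319 149] [429. 106.  22.] 178.0 [70 72 66];[311 150] [431.  96.   9.] -160.0 [22 39 65];[317 150] [429. 103.  27.] -177.0 [81 84 77];[323 150] [430. 110.  24.] 168.0 [57 60 54];[308 151] [432.  92.   9.] -152.0 [33 46 68];[314 151] [429. 100.  31.] -170.0 [95 98 89];[320 151] [429. 107.  34.] 175.0 [84 87 79];[326 151] [430. 113.  30.] 161.0 [60 62 57];[308 152] [432.  93.  18.] -153.0 [23 40 65];[314 152] [429. 100.  37.] -170.0 [94 97 89];[320 152] [429. 107.  41.] 175.0 [86 89 81];[326 152] [430. 113.  37.] 161.0 [66 69 64];[332 152] [435. 121.   8.] 141.0 [66 71 69];[311 153] [431.  97.  33.] -162.0 [43 55 72];[317 153] [429. 104.  46.] -178.0 [107 110 101];[323 153] [429. 110.  46.] 168.0 [100 103  95];[329 153] [431. 117.  37.] 153.0 [
[... 1033 characters left out ...]
  11.] -123.0 [56 65 77];[333 159] [435. 120.  56.] 143.0 [144 147 146];[300 160] [440.  83.  23.] -125.0 [35 48 68];[335 160] [436. 122.  54.] 137.0 [111 118 121];[300 161] [439.  84.  35.] -129.0 [23 40 64];[337 161] [439. 124.  47.] 130.0 [49 60 78];[337 162] [438. 124.  55.] 131.0 [122 126 130];[300 163] [437.  85.  55.] -133.0 [74 79 87];[339 164] [440. 126.  56.] 125.0 [157 161 159];[341 166] [445. 129.  43.] 112.0 [ 99 103 106];
scan [[556.2  58.1]
 [560.7 144.1]
 [621.6 143.3]
 [616.9  52.7]] [588.84837212  99.58233389] [588.01434626  99.60623513  75.26515685]
win [559.49759034 101.49846183  43.27471651] 617
win slope x/y [5.82370395e-02 5.53586620e+02] normal yaw -3.3329719931690645
```

View pics/w1c.png

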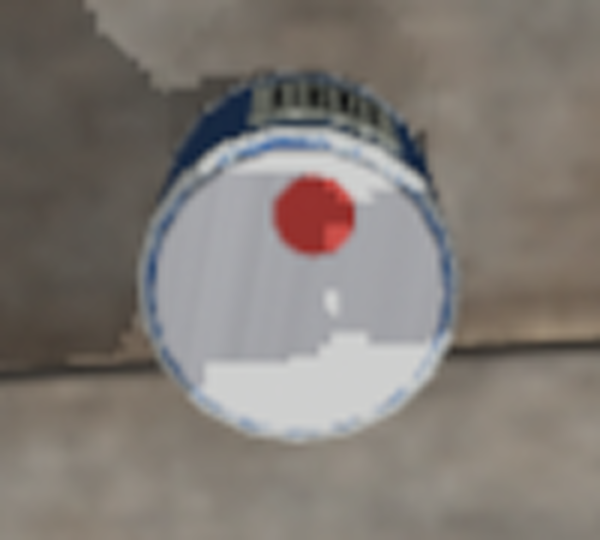

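The label points at yaw ≈ 165° and the tin-to-window direction is about -2°, so the tin needs about 167° clockwise. I'll descend over it at (454.8, 104.5) and grip.

Call:
move_arm(motion=[[[-0.2,-0.07,1],[0,0,0]],[[0,0,1],[0,0,0]],[[0,0,1],[0,0,0]],[[0,0,1],[0,0,0]],[[0,0,1],[0,0,0]],[[0,0,1],[0,0,0]],[[0,0,0.7],[0,0,0]],[[0,0,0],[0,0,0]]])

```text
time: 3.25
ee_pos: [452.9, 104.4, 46.4]
eef_rot: [-0.081, -3.135, 0.001]
ft_force: [-1.5, -0.8, -0.3]
gripper_width: 0.998
grip_force: 0.0
```

Call:
move_arm(motion=[[[0,0,0],[0,0,0]],[[0,0,0],[0,0,0]],[[0,0,0],[0,0,0]],[[0,0,0],[0,0,0]],[[0,0,0],[0,0,0]],[[0,0,0],[0,0,0]]], gripper=-0.2)

```text
time: 3.85
ee_pos: [456.4, 104.8, 50.3]
eef_rot: [0.08, 3.137, 0.001]
ft_force: [0.3, 1.3, 5.5]
gripper_width: 0.53
grip_force: 60.3
```

Gripped. Now I'll turn it about 167° clockwise.

Call:
move_arm(motion=[[[0,0,0],[0,0,0.5]],[[0,0,0],[0,0,1]],[[0,0,0],[0,0,1]],[[0,0,0],[0,0,1]],[[0,0,0],[0,0,1]],[[0,0,0],[0,0,1]],[[0,0,0],[0,0,1]],[[0,0,0],[0,0,1]]])

```text
time: 4.65
ee_pos: [456.8, 103.1, 50.4]
eef_rot: [1.277, 2.865, -0.001]
ft_force: [-0.2, -3.7, 7.4]
gripper_width: 0.533
grip_force: 61.1
```

Call:
move_arm(motion=[[[0,0,0],[0,0,1]],[[0,0,0],[0,0,1]],[[0,0,0],[0,0,1]],[[0,0,0],[0,0,1]],[[0,0,0],[0,0,1]],[[0,0,0],[0,0,1]],[[0,0,0],[0,0,1]],[[0,0,0],[0,0,1]]])

```text
time: 5.45
ee_pos: [454.2, 103.2, 50.2]
eef_rot: [2.335, 2.1, -0.004]
ft_force: [-3.9, -3.6, 9.8]
gripper_width: 0.534
grip_force: 61.9
```

Call:
move_arm(motion=[[[0,0,0],[0,0,1]],[[0,0,0],[0,0,1]],[[0,0,0],[0,0,1]],[[0,0,0],[0,0,1]],[[0,0,0],[0,0,1]],[[0,0,0],[0,0,1]],[[0,0,0],[0,0,1]],[[0,0,0],[0,0,1]]])

```text
time: 6.25
ee_pos: [452.9, 104.8, 50.1]
eef_rot: [-2.988, -0.966, 0.004]
ft_force: [-5.8, -0.1, 11.8]
gripper_width: 0.533
grip_force: 62.2
```

Call:
move_arm(motion=[[[0,0,0],[0,0,1]],[[0,0,0],[0,0,1]],[[0,0,0],[0,0,1]],[[0,0,0],[0,0,1]],[[0,0,0],[0,0,0.3]],[[0,0,0],[0,0,0]],[[0,0,0],[0,0,0]],[[0,0,0],[0,0,0]]])

```text
time: 7.05
ee_pos: [453.9, 105.6, 50.1]
eef_rot: [-3.127, -0.28, 0.001]
ft_force: [-5.0, 2.3, 10.3]
gripper_width: 0.533
grip_force: 61.8
```

```bash
python3 - <<'E'
from h import *
s=readout.state();print(s["ee_pos"],s["qpos"],s["ft_force"],s["wrist_torque"]);R=Ro.from_rotvec(s["eef_rot"]).as_matrix();print(R.round(3))
E
```

```text
[453.88679142 105.57393802  50.11025144] [0.07713421 0.2771526  1.97610136 0.00299832 0.88916873 1.46734062] [-5.04663208  2.3483488  10.28548713] [0.89142217 0.91293489 0.09809671]
[[ 0.984  0.178 -0.001]
 [ 0.178 -0.984  0.002]
 [-0.001 -0.002 -1.   ]]
```

Call:
move_arm(motion=[[[0,0,0],[0,0,0]],[[0,0,0],[0,0,0]],[[0,0,0],[0,0,0]],[[0,0,0],[0,0,0]],[[0,0,0],[0,0,0]],[[0,0,-0.5],[0,0,0]],[[0,0,-1],[0,0,0]],[[0,0,-1],[0,0,0]]], gripper=1)

```text
time: 7.85
ee_pos: [454.5, 104.4, 111.1]
eef_rot: [-3.129, -0.282, 0.003]
ft_force: [0.4, -1.6, 0.2]
gripper_width: 0.998
grip_force: 0.0
```

Call:
move_arm(motion=[[[0,0,-1],[0,0,0]],[[0,0,-1],[0,0,0]],[[0,0,-1],[0,0,0]],[[0,0,-1],[0,0,0]],[[0,0,-1],[0,0,0]],[[0,0,0],[0,0,0]],[[0,0,0],[0,0,0]]])

```text
time: 8.55
ee_pos: [455.0, 104.4, 235.9]
eef_rot: [-3.129, -0.282, -0.001]
ft_force: [-0.2, -0.2, -0.2]
gripper_width: 1.002
grip_force: 0.0
```

```bash
python3 - <<'E'
from h import *
s=readout.state();print(s["ee_pos"],s["eef_rot"])
c=cal("wrist");p,d=eyes.snapshot("wrist");np.savez("w2.npz",p=p,d=d,K=c[0],R=c[1],t=c[2])
cv2.imwrite("pics/w2.png",p[:,:,::-1])
X=cloud(c,d);Z=X[...,2];hsv=cv2.cvtColor(p,cv2.COLOR_RGB2HSV).astype(int);H,S,V=hsv[...,0],hsv[...,1],hsv[...,2]
near=np.hypot(X[...,0]-454,X[...,1]-105)<45
m=near&(Z>66)&(Z<75)
(ex,ey),ax,an=cv2.fitEllipse(max(cv2.findContours(m.astype(np.uint8),0,1)[0],key=len));lid=ray(c,(ex,ey),70);print("lid",lid,X[m].mean(0),ax,ex,ey)
m=near&(Z>60)&(S>130)&((H<8)|(H>172));v,u=np.nonzero(m);sp=ray(c,(u.mean(),v.mean()),70);dd=sp-lid
print("spot",sp,np.hypot(*dd[:2]),np.degrees(np.arctan2(dd[1],dd[0])),m.sum())
p,d=eyes.snapshot("top");np.savez("t2.npz",p=p,d=d)
E
```

```text
[455.01906558 104.40805593 235.8988225 ] [-3.12891072e+00 -2.81814717e-01 -8.72220649e-04]
lid [457.20464729 103.87896836  70.        ] [457.031642   103.81240917  70.1304085 ] (48.38376235961914, 49.59730529785156) 319.39813232421875 172.60337829589844
spot [469.74912854 103.39055288  70.        ] 12.553985799561204 -2.229667172413377 107
```

View pics/w2.png

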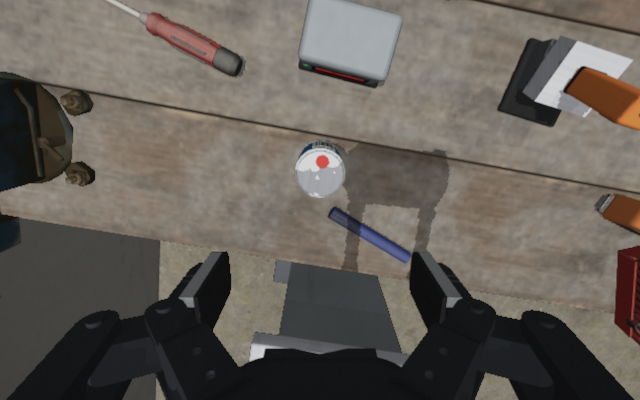

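The spot is now at (322,162) and the label direction is about -2.2°, facing the window at (340,72), so the tin is done. Next I'll move over the stand, which shows at (575,75), to measure the gauge.

Call:
move_arm(motion=[[[0.18,0.95,0],[0,0,0]],[[0.18,0.95,0],[0,0,0]],[[0.18,0.95,0],[0,0,0]],[[0.18,0.95,0],[0,0,0]],[[0.18,0.95,0],[0,0,0]],[[0.18,0.95,0],[0,0,0]],[[0.18,0.95,0],[0,0,0]],[[0.18,0.95,0],[0,0,0]]])

```text
time: 9.45
ee_pos: [523.8, -76.8, 234.2]
eef_rot: [-3.128, -0.282, 0.005]
ft_force: [-1.1, -0.3, -0.5]
gripper_width: 0.999
grip_force: 0.0
```

Call:
move_arm(motion=[[[0.18,0.95,0],[0,0,0]],[[0.18,0.95,0],[0,0,0]],[[0,0,0],[0,0,0]],[[0,0,0],[0,0,0]],[[0,0,0],[0,0,0]]])

```text
time: 9.95
ee_pos: [540.9, -120.2, 235.0]
eef_rot: [-3.127, -0.282, 0.003]
ft_force: [0.5, 1.1, 0.8]
gripper_width: 0.999
grip_force: 0.0
```

```bash
python3 - <<'E'
from h import *
s=readout.state();print(s["ee_pos"],s["eef_rot"],s["qpos"])
c=cal("wrist");p,d=eyes.snapshot("wrist");np.savez("w3.npz",p=p,d=d,K=c[0],R=c[1],t=c[2])
cv2.imwrite("pics/w3.png",p[:,:,::-1])
E
```

```text
[ 540.93820299 -120.23666666  235.02822628] [-3.12732708e+00 -2.82432904e-01  2.88630659e-03] [-3.44715461e-01  2.35513092e-01  1.51373790e+00  6.29122804e-04
  1.39465632e+00  1.04583602e+00]
```

View pics/w3.png

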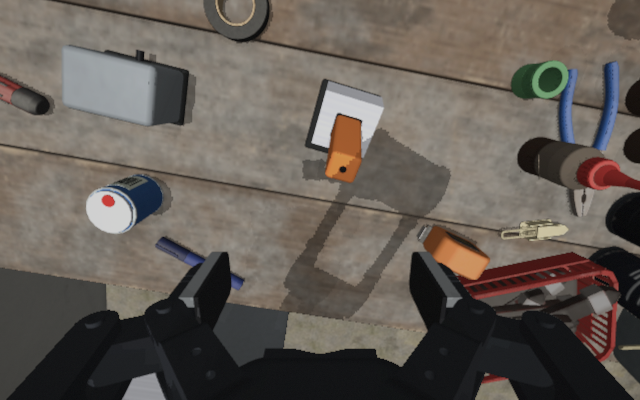

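The wrist view shows the gauge's top face around (343,169), with its body running up to (347,118), and the sloping plate at (345,115). I'll fit both from depth.

```bash
python3 - <<'E'
from h import *
z=np.load("w3.npz");p=z["p"];d=z["d"];c=(z["K"],z["R"],z["t"])
X=cloud(c,d);Z=X[...,2];hsv=cv2.cvtColor(p,cv2.COLOR_RGB2HSV).astype(int);H,S,V=hsv[...,0],hsv[...,1],hsv[...,2]
bx=np.zeros(Z.shape,bool);bx[70:190,300:395]=1
m=bx&(S<60)&(V>120)&(Z>40)&(Z<85);m=cv2.erode(m.astype(np.uint8),np.ones((3,3)))>0
P=X[m];cm=np.median(P,0);
for _ in range(4):
    w=np.linalg.svd(P-P.mean(0),full_matrices=False)[2][2];w*=np.sign(w[2]);r=(P-P.mean(0))@w;P=P[abs(r)<max(1.,2*r.std())]
print("plate n",w.round(3),"tilt",np.arccos(w[2]),"yaw(-x dir)",np.degrees(np.arctan2(w[1],w[0])),len(P),r.std(),P.mean(0))
n0=P.mean(0)
r=cv2.minAreaRect(np.argwhere(bx&(S<60)&(V>120)&(Z>40)&(Z<85))[:,::-1].astype(np.float32));print("rect",r)
# plate corners -> plane
K,R,t=c;o=-R.T@t
def onpl(uv,n,q):
    dd=R.T@np.linalg.inv(K)@np.array([*uv,1.]);return o+dd*((q-o)@n)/(dd@n)
C=[onpl(q,w,n0) for q in cv2.boxPoints(r)];print("corners",np.round(C,1),"ctr",np.mean(C,0))
og=bx&(S>150)&(H>4)&(H<20)&(V>60)&(Z>60);G=X[og];print("gauge n",len(G),"zmax",np.percentile(G[:,2],[50,90,99]))
# top face: pts whose height along w near max
h=(G-n0)@w;print("h pct",np.percentile(h,[1,50,90,99]))
T=og&(((X-n0)@w)>np.percentile(h,97)-4)&(((X-n0)@w)>75)
print("top",T.sum(),X[T].mean(0));v,u=np.nonzero(T);print(u.min(),u.max(),v.min(),v.max())
# front hidden; side faces: perpendicular spread
e2=np.cross(w,[0,0,1.]);e2/=np.linalg.norm(e2);e1=np.cross(e2,w)
for a,b in((5,30),(30,60),(60,80),(80,90)):
    g=G[(h>a)&(h<b)]
    if len(g):print(a,b,len(g),"e1",np.percentile((g-n0)@e1,[2,50,98]).round(1),"e2",np.percentile((g-n0)@e2,[2,50,98]).round(1))
print("e1",e1,"e2",e2)
tr=cv2.minAreaRect(np.argwhere(T)[:,::-1].astype(np.float32));q=X[T].mean(0)
print("toprect",tr,np.round([onpl(k,w,q) for k in cv2.boxPoints(tr)],1), onpl(tr[0],w,q))
E
```

```text
plate n [-0.336  0.033  0.941] tilt 0.3441448616642852 yaw(-x dir) 174.39372842404663 1731 0.8430431858568589 [ 604.34202326 -136.20875894   66.86283718]
rect ((347.72479248046875, 120.41743469238281), (60.4388427734375, 63.98279571533203), 16.699241638183594)
corners [[ 570.6 -104.5   53.7]
 [ 634.7 -112.2   76.9]
 [ 629.3 -170.8   77. ]
 [ 563.2 -171.2   53.4]] ctr [ 599.4468872  -139.68069078   65.23834128]
gauge n 1847 zmax [137.05121718 145.93892063 147.47657081]
h pct [ 8.12936136 73.87056428 85.20315201 86.17296275]
top 763 [ 568.89406138 -135.08687071  145.8161891 ]
325 360 132 182
5 30 263 e1 [-8.   3.4  4.1] e2 [-13.8  -1.4   9.9]
30 60 428 e1 [-9.1  3.2  3.9] e2 [-14.5  -1.   10. ]
60 80 351 e1 [-10.4   3.    3.6] e2 [-14.3  -0.6   9.9]
80 90 799 e1 [-19.9  -6.6   3.2] e2 [-14.6  -2.3   9.4]
e1 [ 0.9368615  -0.09196361  0.3373918 ] e2 [ 0.09769184  0.99521671 -0.        ]
toprect ((345.75, 156.75), (30.990318298339844, 48.38284683227539), 18.434947967529297) [[ 558.2 -121.4  141.5]
 [ 598.7 -125.4  156.1]
 [ 595.5 -148.9  155.8]
 [ 554.2 -147.5  141. ]] [ 577.75864077 -135.79343641  149.0028609 ]
```

```bash
cat >> h.py <<'E'
def plan(Rt,pt):
    s=readout.state();R=Ro.from_rotvec(s["eef_rot"]).as_matrix()
    rv=Ro.from_matrix(R.T@Rt).as_rotvec(degrees=True)/6
    print("turn",rv.round(2),"shift(after turn)",(Rt.T@(np.array(pt)-s["ee_pos"])/25).round(2),"shift(now)",(R.T@(np.array(pt)-s["ee_pos"])/25).round(2))
E
python3 - <<'E'
from h import *
u=np.array([-.3384,.0332,.9404]);u/=np.linalg.norm(u);y=np.array([-.0976,-.9952,0]);y/=np.linalg.norm(y);z=-u
R=np.stack([np.cross(y,z),y,z],1);S=np.array([595.4,-137.5,63.8])
plan(R,S+148*u);plan(R,S+58*u);print(S+148*u,S+58*u,Ro.from_matrix(R).as_rotvec())
E
```

```text
turn [-0.47  3.3   2.63] shift(after turn) [-0.24  0.48  1.29] shift(now) [0.08 0.52 1.3 ]
turn [-0.47  3.3   2.63] shift(after turn) [-0.24  0.48  4.89] shift(now) [1.26 0.86 4.68]
[ 545.31602269 -132.58632374  202.98136011] [ 575.77249538 -135.57437011  118.34404653] [ 3.07425375 -0.15038816  0.53871866]
```

Call:
move_arm(motion=[[[0,0,0],[-0.09,0.66,0.53]],[[0,0,0],[-0.1,0.66,0.53]],[[0,0,0],[-0.1,0.66,0.53]],[[0,0,0],[-0.09,0.66,0.52]],[[0,0,0],[-0.09,0.66,0.52]],[[-0.12,0.24,0.6],[0,0,0]],[[-0.12,0.24,0.6],[0,0,0]],[[0,0,0],[0,0,0]]])

```text
time: 10.8
ee_pos: [543.2, -132.4, 203.7]
eef_rot: [3.076, -0.151, 0.534]
ft_force: [0.3, 0.5, 0.1]
gripper_width: 0.996
grip_force: 0.0
```

Call:
move_arm(motion=[[[0,0,0],[0,0,0]],[[0,0,0],[0,0,0]]])

```text
time: 11.0
ee_pos: [545.6, -133.2, 206.6]
eef_rot: [3.072, -0.15, 0.542]
ft_force: [-0.4, -0.2, 0.3]
gripper_width: 0.998
grip_force: 0.0
```

```bash
python3 - <<'E'
from h import *
u=np.array([-.3384,.0332,.9404]);u/=np.linalg.norm(u);y=np.array([-.0976,-.9952,0]);y/=np.linalg.norm(y);z=-u
R=np.stack([np.cross(y,z),y,z],1);S=np.array([595.4,-137.5,63.8])
plan(R,S+58*u);print(readout.state()["qpos"],readout.state()["ee_pos"])
# check gauge top again from here
c=cal("wrist");p,d=eyes.snapshot("wrist");X=cloud(c,d);hsv=cv2.cvtColor(p,cv2.COLOR_RGB2HSV).astype(int)
L=(X-S)@R;  # tool-aligned coords about the axis
og=(hsv[...,1]>150)&(hsv[...,0]>4)&(hsv[...,0]<20)&(np.abs(L[...,:2]).max(-1)<40)&(L[...,2]<-5)
G=L[og];print(len(G),"x,y,z pct",np.percentile(G,[1,50,99],axis=0).round(1))
for a,b in((-90,-82),(-80,-60),(-60,-40),(-40,-10)):
    g=G[(G[:,2]>a)&(G[:,2]<b)];print(a,len(g),np.percentile(g[:,:2],[2,98],axis=0).round(1).tolist() if len(g) else "")
E
```

```text
turn [ 0.01 -0.02  0.  ] shift(after turn) [-0.06 -0.02  3.73] shift(now) [-0.07 -0.03  3.73]
[-0.44177079  0.08353463  1.83624436  0.14695378  0.89630823  1.15380507] [ 545.61117513 -133.21399098  206.60744771]
1512 x,y,z pct [[-10.6 -10.8 -85.9]
 [  9.2   1.  -83.7]
 [ 13.1  13.5  -7.5]]
-90 887 [[-10.6, -10.6], [12.0, 12.7]]
-80 195 [[11.6, -10.3], [12.9, 12.7]]
-60 161 [[11.6, -10.3], [13.0, 12.6]]
-40 186 [[11.8, -10.5], [13.1, 12.5]]
```

Call:
move_arm(motion=[[[-0.06,0,0.8],[0,0,0]],[[0,0,0.8],[0,0,0]],[[0,0,0.8],[0,0,0]],[[0,0,0.7],[0,0,0]],[[0,0,0.4],[0,0,0]],[[0,0,0.23],[0,0,0]],[[0,0,0],[0,0,0]],[[0,0,0],[0,0,0]]])

```text
time: 11.85
ee_pos: [575.8, -136.8, 118.2]
eef_rot: [3.072, -0.151, 0.542]
ft_force: [0.6, -0.0, 0.1]
gripper_width: 1.002
grip_force: 0.0
```

Call:
move_arm(motion=[[[0,0,0],[0,0,0]],[[0,0,0],[0,0,0]],[[0,0,0],[0,0,0]],[[0,0,0],[0,0,0]],[[0,0,0],[0,0,0]],[[0,0,0],[0,0,0]],[[0,0,0],[0,0,0]],[[0,0,0],[0,0,0]]], gripper=-1)

```text
time: 12.65
ee_pos: [575.4, -136.6, 118.0]
eef_rot: [3.073, -0.151, 0.541]
ft_force: [-3.2, 0.5, 5.9]
gripper_width: 0.281
grip_force: 59.2
```

```bash
python3 - <<'E'
from h import *
s=readout.state()
u=np.array([-.3384,.0332,.9404]);u/=np.linalg.norm(u);y=np.array([-.0976,-.9952,0]);y/=np.linalg.norm(y);z=-u
R=np.stack([np.cross(y,z),y,z],1);S=np.array([595.4,-137.5,63.8])
plan(R,S+58*u);print(s["time"],s["ee_pos"],s["ft_force"],s["wrist_torque"],s["grip_force"],s["gripper_width"])
E
```

```text
turn [ 0.01 -0.02 -0.  ] shift(after turn) [ 0.01 -0.04 -0.01] shift(now) [ 0.01 -0.04 -0.01]
12.65 [ 575.44531473 -136.63685174  118.00396371] [-3.23882066  0.46117729  5.85821215] [ 0.11786157  0.33452161 -0.02267983] 59.21322584152222 0.2813422630105244
```

Call:
move_arm(motion=[[[0,0,-0.3],[0,0,0]],[[0,0,-0.5],[0,0,0]],[[0,0,-0.6],[0,0,0]],[[0,0,-0.8],[0,0,0]],[[0,0,-1],[0,0,0]],[[0,0,-1],[0,0,0]],[[0,0,-0.8],[0,0,0]],[[0,0,0],[0,0,0]]])

```text
time: 13.45
ee_pos: [533.8, -133.1, 238.8]
eef_rot: [3.068, -0.151, 0.549]
ft_force: [0.1, 0.1, -1.3]
gripper_width: 0.282
grip_force: 59.3
```

```bash
python3 - <<'E'
from h import *
y=np.array([-.0976,-.9952,0]);y/=np.linalg.norm(y);z=np.array([0,0,-1.])
R=np.stack([np.cross(y,z),y,z],1)
s=readout.state();print(s["ee_pos"],s["ft_force"],s["gripper_width"])
plan(R,[470,103.5,215])
E
```

```text
[ 533.83486169 -133.06866355  238.83242448] [ 0.11153973  0.11148157 -1.31923335] 0.2824509435430494
turn [ 0.03 -3.38 -0.01] shift(after turn) [-3.46 -9.17  0.95] shift(now) [-3.58 -9.17 -0.34]
```

Call:
move_arm(motion=[[[0,0,0],[0,-0.6,0]],[[0,0,0],[0,-0.8,0]],[[0,0,0],[0,-0.8,0]],[[0,0,0],[0,-0.8,0]],[[0,0,0],[0,-0.38,0]],[[-0.2,-0.5,0],[0,0,0]],[[-0.3,-0.8,0],[0,0,0]],[[-0.3,-0.8,0],[0,0,0]]])

```text
time: 14.25
ee_pos: [517.0, -76.7, 233.9]
eef_rot: [-3.137, 0.156, 0.012]
ft_force: [-0.9, 1.1, -1.2]
gripper_width: 0.285
grip_force: 59.3
```

Call:
move_arm(motion=[[[-0.3,-0.8,0],[0,0,0]],[[-0.3,-0.8,0],[0,0,0]],[[-0.3,-0.8,0],[0,0,0]],[[-0.3,-0.8,0],[0,0,0]],[[-0.3,-0.8,0],[0,0,0]],[[-0.3,-0.8,0],[0,0,0]],[[-0.3,-0.8,0],[0,0,0]],[[-0.3,-0.8,0],[0,0,0]]])

```text
time: 15.05
ee_pos: [472.4, 88.4, 234.7]
eef_rot: [-3.138, 0.155, 0.01]
ft_force: [-0.1, 0.4, -1.3]
gripper_width: 0.282
grip_force: 59.3
```

Call:
move_arm(motion=[[[-0.26,-0.67,0],[0,0,0]],[[0,0,0],[0,0,0]],[[0,0,0],[0,0,0]],[[0,0,0],[0,0,0]]])

```text
time: 15.45
ee_pos: [469.1, 103.8, 235.1]
eef_rot: [3.137, -0.155, -0.009]
ft_force: [-0.1, -0.4, -0.9]
gripper_width: 0.281
grip_force: 59.3
```

```bash
python3 - <<'E'
from h import *
s=readout.state();print(s["time"],s["ee_pos"],s["qpos"],s["ft_force"],s["wrist_torque"]);R=Ro.from_rotvec(s["eef_rot"]).as_matrix();print(R.round(4))
o=[]
for n in("wrist","scene","top"):
    c=cal(n);p,d=eyes.snapshot(n);np.savez(f"a_{n}.npz",p=p,d=d,K=c[0],R=c[1],t=c[2])
    if n!="wrist":
        u,v=proj(c,s["ee_pos"]-[0,0,60]).astype(int);p=cv2.resize(p[v-33:v+33,u-40:u+40],(400,330),interpolation=cv2.INTER_CUBIC)
        o.append(p)
    else:o.append(cv2.resize(p[60:280,180:460],(400,330)))
cv2.imwrite("pics/a.png",np.vstack([o[0][:300],np.zeros((2,400,3),np.uint8),o[1][:298]])[:,:,::-1])
E
```

```text
15.45 [469.11890161 103.80234024 235.076393  ] [ 7.31033463e-02  1.24807022e-01  1.65543070e+00 -3.72315477e-04
  1.36735506e+00  1.74288181e+00] [-0.09570703 -0.41405082 -0.87173514] [ 0.017298   -0.01456997 -0.01504868]
[[ 9.951e-01 -9.870e-02 -6.000e-03]
 [-9.870e-02 -9.951e-01 -8.000e-04]
 [-5.800e-03  1.400e-03 -1.000e+00]]
```

View pics/a.png

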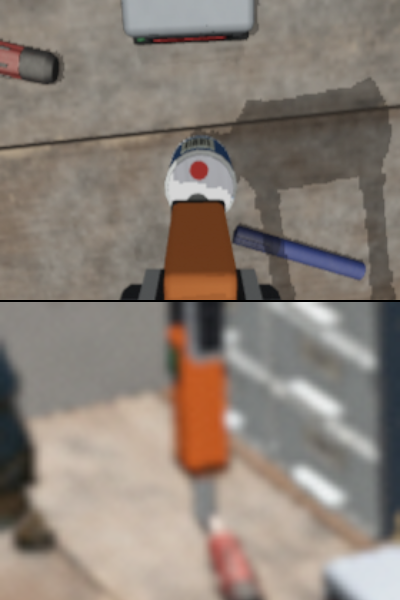

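The wrist crop shows the held gauge's back face at the lower centre, with the lid spot at (198,170) just beyond it. The scene crop shows the gauge looking upright with its nose at (205,500). I'll check the tilt and the spot numerically.

```bash
python3 - <<'E'
from h import *
s=readout.state();Rt=Ro.from_rotvec(s["eef_rot"]).as_matrix()
z=np.load("a_wrist.npz");p=z["p"];d=z["d"];c=(z["K"],z["R"],z["t"])
X=cloud(c,d);L=(X-s["ee_pos"])@Rt;hsv=cv2.cvtColor(p,cv2.COLOR_RGB2HSV).astype(int);H,S,V=[hsv[...,i] for i in range(3)]
og=(S>150)&(H>3)&(H<20)&(np.abs(L[...,:2]).max(-1)<25)&(L[...,2]>-40)&(L[...,2]<75)
og=cv2.erode(og.astype(np.uint8),np.ones((3,3)))>0
G=L[og];f=G[(G[:,2]>0)&(G[:,2]<58)]
A=np.polyfit(f[:,2],f[:,0],1);print("x face vs z",A,"tilt deg",np.degrees(np.arctan(A[0])),len(G),"zrange",np.percentile(G[:,2],[1,50,99]),np.ptp(f[:,2]))
r=f[:,0]-np.polyval(A,f[:,2]);print("std",r.std(), "x at z=20",np.polyval(A,20))
zz=np.arange(0,60,6);lo=[];hi=[]
for a in zz:
    g=f[(f[:,2]>=a)&(f[:,2]<a+6)]
    lo.append(g[:,1].min() if len(g)>5 else np.nan);hi.append(g[:,1].max() if len(g)>5 else np.nan)
print("y lo",np.round(lo,1),"hi",np.round(hi,1))
# nose pixels: gray near axis, z 58..95
m=(np.abs(L[...,:2]).max(-1)<16)&(L[...,2]>60)&(L[...,2]<96)
if m.sum(): N=L[m];print("nose",len(N),np.median(N,0),np.percentile(N,[2,98],axis=0).round(1))
# lid and spot
near=np.hypot(X[...,0]-457,X[...,1]-104)<45
m=near&(S>130)&((H<4)|(H>174))&(abs(X[...,2]-70)<8);v,u=np.nonzero(m);print("spot",m.sum(),ray(c,(u.mean(),v.mean()),70),X[m].mean(0))
# scene: gauge axis and nose
z=np.load("a_scene.npz");p=z["p"];d=z["d"];c=(z["K"],z["R"],z["t"]);hsv=cv2.cvtColor(p,cv2.COLOR_RGB2HSV).astype(int)
X=cloud(c,d);L=(X-s["ee_pos"])@Rt
og=(hsv[...,1]>150)&(hsv[...,0]>3)&(hsv[...,0]<20)&(np.abs(L[...,:2]).max(-1)<40)&(L[...,2]<75)&(L[...,2]>15)
v,u=np.nonzero(og);rows=np.unique(v);mid=[(u[v==k].min()+u[v==k].max())/2 for k in rows]
print("scene rows",rows.min(),rows.max(),"slope",np.polyfit(rows,mid,1),"mid at mean row",rows.mean(),np.mean(mid))
for h in(20,70):print(proj(c,s["ee_pos"]+Rt[:,2]*h))
E
```

```text
x face vs z [1.23007011e-03 1.25520832e+01] tilt deg 0.07047779014016278 3811 zrange [-28.41127201 -25.28918994  45.69982333] 48.5700166207337
std 0.28470057022607026 x at z=20 12.576684591532985
y lo [-10.8 -11.  -11.  -10.8 -11.1 -11.2 -11.1 -11.4  -5.9   nan] hi [11.9 11.6 11.7 11.6 11.4 11.  11.3 11.3  7.4  nan]
nose 51 [ 6.18045776 -0.49444545 81.36695906] [[ 3.9 -5.4 75. ]
 [ 6.8  4.4 86.3]]
spot 105 [470.05070737 103.40233203  70.        ] [470.32046184 103.37334397  71.17247817]
scene rows 139 152 slope [1.19780220e-01 2.64250549e+02] mid at mean row 145.5 281.67857142857144
[281.9964452  139.56744711]
[282.9053577  155.66288388]
```

The gauge is aligned with the tool to within 0.1°. I'll correct the small tilt and offset, then descend to just above the lid.

Call:
move_arm(motion=[[[0.03,0,0],[0,0.06,0]],[[0,0,0.5],[0,0,0]],[[0,0,0.6],[0,0,0]],[[0,0,0.6],[0,0,0]],[[0,0,0.5],[0,0,0]],[[0,0,0.26],[0,0,0]],[[0,0,0],[0,0,0]],[[0,0,0],[0,0,0]]])

```text
time: 16.4
ee_pos: [470.6, 104.1, 174.2]
eef_rot: [3.137, -0.155, 0.002]
ft_force: [1.1, -1.3, -1.5]
gripper_width: 0.282
grip_force: 59.3
```

Call:
move_arm(motion=[[[0,0,0],[0,0,0]],[[0,0,0],[0,0,0]],[[0,0,0],[0,0,0]]])

```text
time: 16.7
ee_pos: [470.5, 104.2, 174.2]
eef_rot: [3.137, -0.155, 0.002]
ft_force: [0.1, -0.4, -2.5]
gripper_width: 0.283
grip_force: 59.3
```

```bash
cat > f.py <<'E'
from h import *
F=[]
for i in range(4):
    eyes.snapshot("top");s=readout.state();F.append(s["ft_force"])
R=Ro.from_rotvec(s["eef_rot"]).as_matrix();print(s["time"],s["ee_pos"],"z",R[:,2].round(4),"F",np.mean(F,0).round(2),np.std(F,0).round(2))
E
python3 f.py
```

```text
16.9 [470.21439772 104.17938625 173.88002115] z [ 4.e-04 -1.e-03 -1.e+00] F [ 0.02  0.16 -1.26] [0.14 0.54 0.36]
```

Call:
move_arm(motion=[[[0,0.02,0.08],[0,0,0]],[[0,0,0.08],[0,0,0]],[[0,0,0.08],[0,0,0]],[[0,0,0],[0,0,0]],[[0,0,0],[0,0,0]]])

```text
time: 17.4
ee_pos: [470.2, 103.6, 167.7]
eef_rot: [3.137, -0.155, 0.0]
ft_force: [-1.1, -0.8, -0.2]
gripper_width: 0.284
grip_force: 59.4
```

```bash
python3 f.py; python3 - <<'E'
from h import *
s=readout.state();o=[]
c=cal("wrist");p,d=eyes.snapshot("wrist");u,v=proj(c,[470,103.5,75]).astype(int);print(u,v)
o.append(cv2.resize(p[v-50:v+50,u-60:u+60],(600,300) and (480,400)))
c=cal("scene");q,d=eyes.snapshot("scene");u,v=proj(c,[470,103.5,75]).astype(int);o.append(cv2.resize(q[v-25:v+25,u-20:u+20],(320,400),interpolation=cv2.INTER_CUBIC))
cv2.imwrite("pics/b.png",np.hstack(o)[:,:,::-1])
E
```

```text
17.6 [470.16912938 103.64894207 167.84208379] z [ 3.e-04 -1.e-03 -1.e+00] F [-0.2  -0.15 -0.71] [0.29 0.55 0.59]
318 194
```

View pics/b.png

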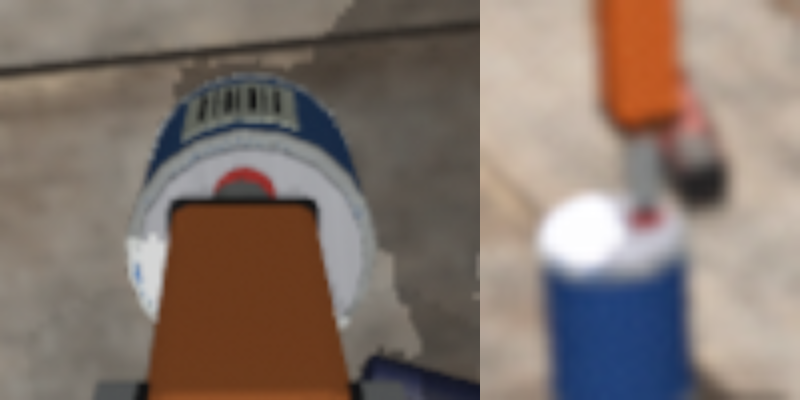

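The nose sits over the red spot at (245,185) in the left crop, and the scene crop agrees at (648,215). The force shows the tip close to contact, so I'll press down gradually.

Call:
move_arm(motion=[[[0,0,0.04],[0,0,0]],[[0,0,0.04],[0,0,0]],[[0,0,0.04],[0,0,0]],[[0,0,0],[0,0,0]],[[0,0,0],[0,0,0]]])

```text
time: 18.2
ee_pos: [470.2, 103.7, 164.8]
eef_rot: [3.137, -0.155, 0.001]
ft_force: [-0.0, -0.7, -0.4]
gripper_width: 0.284
grip_force: 59.5
```

```bash
sed -i 's/range(4)/range(12)/' f.py; python3 f.py
```

```text
18.8 [470.18763229 103.68412097 164.80061353] z [ 4.e-04 -9.e-04 -1.e+00] F [-0.11  0.01  0.14] [0.35 0.5  0.37]
```

Call:
move_arm(motion=[[[0,0,0.05],[0,0,0]],[[0,0,0.05],[0,0,0]],[[0,0,0],[0,0,0]],[[0,0,0],[0,0,0]],[[0,0,0],[0,0,0]]])

```text
time: 19.3
ee_pos: [470.2, 103.7, 162.4]
eef_rot: [3.137, -0.155, 0.001]
ft_force: [0.3, -0.6, 2.2]
gripper_width: 0.284
grip_force: 59.6
```

```bash
sed -i 's/range(12)/range(24)/' f.py; python3 f.py; python3 - <<'E'
from h import *
c=cal("wrist");p,d=eyes.snapshot("wrist");X=cloud(c,d);s=readout.state();Rt=Ro.from_rotvec(s["eef_rot"]).as_matrix();L=(X-s["ee_pos"])@Rt
hsv=cv2.cvtColor(p,cv2.COLOR_RGB2HSV).astype(int)
og=(hsv[...,1]>150)&(hsv[...,0]>3)&(hsv[...,0]<20)&(np.abs(L[...,:2]).max(-1)<25)&(L[...,2]>0)&(L[...,2]<75)
f=L[og];A=np.polyfit(f[:,2],f[:,0],1);print("tilt",np.degrees(np.arctan(A[0])),A)
c=cal("scene");q,d=eyes.snapshot("scene");u,v=proj(c,[470,103.5,75]).astype(int)
cv2.imwrite("pics/e.png",np.hstack([cv2.resize(p[140:260,250:394],(480,400)),cv2.resize(q[v-25:v+25,u-20:u+20],(320,400),interpolation=cv2.INTER_CUBIC)])[:,:,::-1])
E
```

```text
20.5 [470.16935738 103.6651298  162.28548918] z [ 3.e-04 -1.e-03 -1.e+00] F [-0.36  0.24  1.46] [0.51 0.5  0.5 ]
tilt 0.06720680027832664 [1.17298048e-03 1.29105031e+01]
```

View pics/e.png

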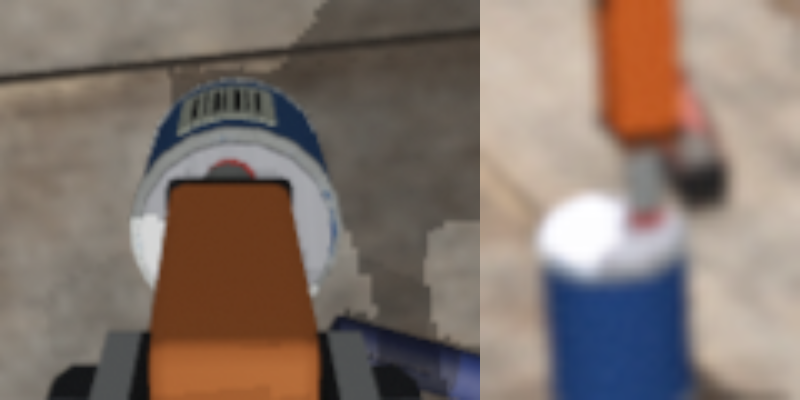

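The gauge is upright on the spot. Net tip force is about 2.6 N, roughly 5.5 mm of travel, and the label faces the scanner. I'll hand it in.

```bash
python3 -c "
from h import *
print(sign_off())"
```

```text
the job is handed in; nothing more can be done
None
```

I handed the job in at about 21 s: the tin's label faces the scanner, and the arm is holding the gauge upright on the red spot with its tip pressed in about 5.5 mm of 10, estimated from the force reading.

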